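# Lay out the pulley kit on the green mat

### The arm

A 6-joint arm with a two-finger parallel gripper is mounted at the origin on the work surface. World frame = base frame: x ahead of the robot, y to its left, z up, the work surface at z = 0. Lengths are in m, angles in rad, forces in N, time in s.
With the tool pointing down it reaches from about 0.35 to 0.85 m from the base axis. Payload 8.1 kg.
Tool frame: the origin (TCP) lies on the mounting face of the last link; the fingertips stand 186 mm ahead of it and the grasp point (between the pads) lies 167 mm ahead of it; z points along the fingers, y is the line along which they close (so a half turn about z gives the same grasp; the last joint's range is limited). The gripper opens to 93 mm and grips with 3 to 60 N. Pads are 15 mm wide; open, the fingers measure 128 mm over their backs; the gripper's body (75 mm by 188 mm) begins 65 mm behind the grasp point.
Start: joints at [1.229, 0.13, 1.488, -0, 1.523, -0.085], TCP at [0.152, 0.58, 0.405] pointing down, gripper open.
Joint ranges: [-2.96, 2.96], [-0.89, 2.26], [0.02, 2.5], [-1.34, 4.48], [0, 2.73], [-2.66, 2.66]. Speed limits (rad/s): [2.39, 2.39, 2.79, 3.14, 3.14, 3.14].

### API

Orientations are given as a rotation vector (axis times angle).
In Python, from plant import * gives the robot as it stands. The module is installed in compiled form; this text tells all that it offers.
- The arm moves only by the tool arm_command, never from a script. Its argument "increments" is a list of rows, each a list of 6 numbers: the shift along the tool's x, y, z in units of 0.2 m (1.0 is 0.2 m), then the turn, a rotation vector about the tool's x, y, z in units of pi rad (1.0 is pi rad). A call has exactly 5 rows; each row is the pose to reach, as a shift and turn from the pose commanded when the call began, along the tool's axes at that moment, turning the shorter way round; what a row does not reach only later rows make up. A row lasts 1/8 s, in which the tool goes at most 62.5 mm and 10.7 degrees, less where a joint would pass 70% of its speed; a pose out of reach is approached as far as the arm can. A call with a number of a shift or a turn outside -1 to 1 is refused whole. A call with a gripper value outside its range is refused whole. "fingers" is the closure, from -1 (fully open) to 1 (shut), set as the call begins (left out, the last holds). The fingers move at their own pace and stop on an object; "force" is the grip in N (left out, the last holds). Time passes only in rows, so rows that repeat a pose let the fingers close, or fill a call up. It gives the time, the measured TCP pose, the force, the opening and the grip force at its end, in the units of the state.
- read_state(): the state, without advancing time (a new reading comes with each control period).
- read_camera(name): name is "side" or "top" or "wrist"; returns a dict with "image" (384x512x3 uint8, red, green, blue), "fx", "fy", "cx", "cy" (pixels), "k1" (the pictures are not rectified: a ray, as slopes to the right and down, at radius r is drawn at 1 + k1 r^2 times it, then the intrinsics apply), "T" (4x4, takes a point from camera to world coordinates). Camera axes: x right, y down, z forward; pixel columns grow to the right and rows downward; lengths in m; the calibration is good to about 2 mm. A picture is of the moment at which its call begins. There is no depth.
- close_job(): hands the job in; it is judged then, once.
The state is a dict: "t": time; "q": joint angles; "dq": joint speeds; "joint_torque": joint torques, N m; "tool_pos": TCP position; "orientation": TCP orientation; "force": force on the tool from outside, world axes, zero at the start; "wrist_torque": the same for the moment, N m; "opening": finger opening in m; "gripper_force": force on a finger pad.
Only numpy, scipy, OpenCV 4.12 (cv2) and the standard library are available. Lean on these libraries where they do the work, as an engineer would, in place of code of your own. Each camera call takes 0.05 s, during which the arm holds its last target. There are 200 camera calls.

### The job

Lay the pulley kit out on the green mat, each part flat or upright inside its printed circle: the aluminium pulley in the large middle circle with the bearing centred on top of it, the steel nut in the circle between the pulley and the red bin, the brass bush in the circle between the pulley and the blue bin, and the grease tin in the circle behind the pulley, on the side away from the robot. Leave the tape roll and the tape measure where they are, and let go of everything at the end.

Things in the scene. Friction and masses are not known exactly. Their poses are not given: they have to be found in the camera images.
- mat: Fixed green mat, 250 (its x) by 270 (its y) by 3 mm thick, on the table left or right of the robot, with four white circle outlines. Origin: centre of its underside, under the largest circle (78 mm). x points away from the robot, turned at most 15 degrees. Circles of 60 mm at y = +85 and -85 mm, x = 0; the 68 mm circle, behind the middle one, at x = +80 mm, y = 0.
- red_bin: Small red open parts bin with some hardware in it, fixed, 100 mm (x) by 90 mm (y) by 50 mm high, beside one end of the mat, centred 180 mm from the mat's centre along the mat's +y or -y, either way round. Origin: centre of its underside; axes as the mat's.
- blue_bin: Small blue open parts bin, fixed, same size as the red one, 180 mm from the mat's centre at the mat's other end. Origin: centre of its underside; axes as the mat's.
- pulley: Loose aluminium V-belt pulley lying flat, the largest loose part: 60 mm across, 24 mm high, groove round its rim (rims 5 mm high at top and bottom), flat closed top with a small dark bore mark. Origin: centre of its underside, z up. Starts on a 5 mm plywood board at the other side of the table from the mat, one of six things in two rows, centres 75 mm or more apart.
- bearing: Loose ball bearing lying flat: steel disc 40 mm across, 14 mm high, orange seal ring and black centre on its top. Both faces flat. Origin: centre of its underside. Starts on the plywood board.
- tin: Loose small round grease tin, standing: white with a yellow band and a blue lid, 50 mm across, 42 mm high. Origin: centre of its underside. Starts on the plywood board.
- nut: Loose large dark steel hexagon nut lying flat: 36 mm across flats, 41.6 mm across corners, 19 mm high. Origin: centre of its underside; two of its flats face its own +x and -x, the others follow every 60 degrees. Starts on the plywood board.
- bush: Loose brass flanged bush standing on its flange: flange 40 mm across and 5 mm high, above it a sleeve 28 mm across up to 32 mm height. Origin: centre of the flange's underside. Starts on the plywood board.
- tape_roll: Loose roll of grey tape lying flat among the parts on the plywood board, 56 mm across, 24 mm high, open middle. Not part of the job. Origin: centre of its underside.
- tape_measure: Loose yellow tape measure with a black round mark, 55 mm (its x) by 60 mm (its y), 34 mm high, lying on the mat on the robot's side of the middle circle. Not part of the job. Origin: centre of its underside.
Not all that is in view belongs to the job. What is shaped like the red_bin but orange, pink or turquoise is not meant.

How it is judged:
At the end, for the whole second after the job is handed in: Pulley, tin, nut and bush stand upright on the mat, each within 12 mm in the mat's x and y of the centre of its circle (pulley: middle; tin: behind; nut: on the red bin's side; bush: on the blue bin's side); the bearing lies flat on the pulley within 8 mm of its centre; all at rest and released (x of pulley in the frame of mat between -0.012 and 0.012 m and y of pulley in the frame of mat between -0.012 and 0.012 m and z of pulley in the frame of mat between -0.001 and 0.007 m and angle between each of pulley, tin, nut, bush, bearing's own z axis and vertical below 0.12 rad and x of tin in the frame of mat between 0.068 and 0.092 m and y of tin in the frame of mat between -0.012 and 0.012 m and z of tin in the frame of mat between -0.001 and 0.007 m and z of nut in the frame of mat between -0.001 and 0.007 m and z of bush in the frame of mat between -0.001 and 0.007 m and ((y of red_bin in the frame of mat above 0 m and x of nut in the frame of mat between -0.012 and 0.012 m and y of nut in the frame of mat between 0.073 and 0.097 m and x of bush in the frame of mat between -0.012 and 0.012 m and y of bush in the frame of mat between -0.097 and -0.073 m) or (y of red_bin in the frame of mat below 0 m and x of nut in the frame of mat between -0.012 and 0.012 m and y of nut in the frame of mat between -0.097 and -0.073 m and x of bush in the frame of mat between -0.012 and 0.012 m and y of bush in the frame of mat between 0.073 and 0.097 m)) and horizontal distance between bearing and pulley below 0.008 m and z of bearing in the frame of pulley between 0.02 and 0.028 m and linear speed of each of pulley, bearing, tin, nut, bush below 0.02 m/s); the robot touches nothing.
It fails at once if the tape roll is moved by more than 20 mm (distance of tape_roll from where it was at the start of the episode above 0.02 m).
It fails at once if the tape measure is moved by more than 20 mm (distance of tape_measure from where it was at the start of the episode above 0.02 m).
It also fails if it takes over 138 s, if anything falls off the work surface, if the arm or the gripper's body presses on something with over 40 N, if the wrist force passes 120 N, or if a joint passes its speed limit or range.

## Working session

There is one attempt and no reset: what is moved stays moved. The work goes in short steps, Python scripts to look and compute and a tool call to move; the robot and the scene stay as the last step left them, time stands still between calls to the robot, and variables do not carry over. Pictures are saved under pics/ and viewed, at most 14 in all, crops included, and the job is handed in when it is done.

Besides the shell and the picture viewer there is one more tool, called as name([rows], argument=value, ...), one row to a line, values as JSON. arm_command: Moves the arm, as the interface text tells. Shifts and turns lie within -1 to 1; 1 stands for 0.2 m of shift or pi rad of turn. Its arguments: {"type":"object","properties":{"increments":{"type":"array","items":{"type":"array","items":{"type":"number","minimum":-1,"maximum":1}}},"fingers":{"type":"number"},"force":{"type":"number"}},"required":["increments"]}

```bash
mkdir -p pics; ls; python3 - <<'E'
from plant import *
import cv2,numpy as np
s=read_state();print({k:np.round(v,3) for k,v in s.items()})
for n in ("side","top","wrist"):
    c=read_camera(n);cv2.imwrite(f"pics/{n}0.png",c["image"][...,::-1]);print(n,c["fx"],c["fy"],c["cx"],c["cy"],c["k1"],np.round(c["T"],4).tolist())
E
```

```text
pics
{'t': np.float64(0.0), 'q': array([ 1.229,  0.131,  1.489,  0.   ,  1.523, -0.085]), 'dq': array([0.001, 0.001, 0.   , 0.001, 0.001, 0.   ]), 'joint_torque': array([-1.0000e-03, -5.5987e+01, -4.9173e+01,  7.6000e-02,  3.7000e-02,
       -0.0000e+00]), 'tool_pos': array([0.152, 0.58 , 0.404]), 'orientation': array([-4.020e-01, -3.115e+00,  3.000e-03]), 'force': array([-0.803, -0.265,  0.723]), 'wrist_torque': array([ 0.017, -0.017,  0.013]), 'gripper_force': np.float64(0.0), 'opening': np.float64(0.093)}
side 437.0360667893579 437.0360667893579 266.44146188360196 192.27740657015525 -0.15758257597821274 [[0.831, -0.4183, 0.3668, 0.0208], [-0.5561, -0.6454, 0.5237, -0.6606], [0.0177, -0.6392, -0.7688, 1.0041], [0.0, 0.0, 0.0, 1.0]]
top 466.03844506949736 466.03844506949736 261.6984947706926 190.66229990936253 -0.007711786070210451 [[-0.0985, -0.9746, 0.201, 0.2247], [-0.9951, 0.0963, -0.0203, -0.0001], [0.0004, -0.202, -0.9794, 1.2336], [0.0, 0.0, 0.0, 1.0]]
wrist 292.03826705233206 292.03826705233206 254.10911286113316 197.77646253680726 -0.055178486851225526 [[0.2539, 0.9293, 0.2682, 0.0771], [0.9672, -0.2435, -0.072, 0.5999], [-0.0016, 0.2777, -0.9607, 0.3836], [0.0, 0.0, 0.0, 1.0]]
```

View pics/top0.png

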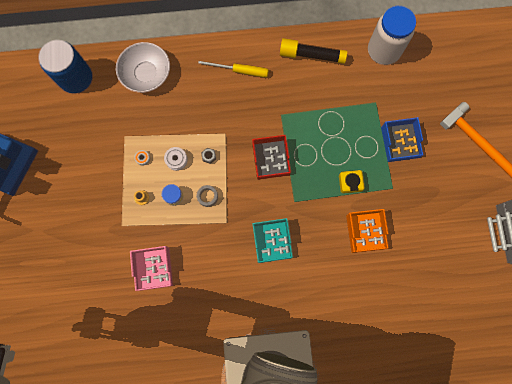

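View pics/side0.png

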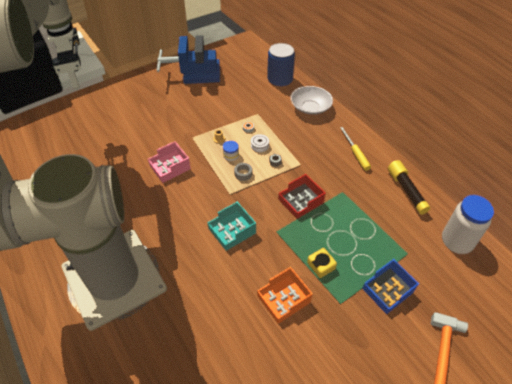

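The top view shows the board with, in the top row, bearing (143,157), pulley (176,158) and nut (209,155), and in the bottom row, bush (141,196), tin (172,194) and tape roll (208,196). The mat's middle circle is at (336,151). Bin candidates are dark red (271,157), blue (403,140), orange (369,231), turquoise (273,240) and pink (151,268). Only the dark red and blue ones sit at the ends of the mat, so I'll confirm them in enlarged crops.

```bash
cat > h.py <<'E'
import numpy as np,cv2
def K(c): return np.array([[c["fx"],0,c["cx"]],[0,c["fy"],c["cy"]],[0,0,1.]])
def ray(c,uv):
    d=cv2.undistortPoints(np.array([[uv]],float),K(c),np.array([c["k1"],0,0,0.]))[0,0]  # d: slopes
    T=c["T"];return T[:3,3],T[:3,:3]@np.array([d[0],d[1],1.])
def atz(c,uv,z):
    o,d=ray(c,uv);return o+d*(z-o[2])/d[2]
def tri(c1,u1,c2,u2):
    (o1,d1),(o2,d2)=ray(c1,u1),ray(c2,u2)
    s=np.linalg.lstsq(np.stack([d1,-d2],1),o2-o1,rcond=None)[0]
    a,b=o1+s[0]*d1,o2+s[1]*d2;return (a+b)/2,np.linalg.norm(a-b)
def proj(c,P):
    p=np.linalg.inv(c["T"])@np.append(P,1);x=p[:2]/p[2];x=x*(1+c["k1"]*(x@x));return np.array([c["fx"]*x[0]+c["cx"],c["fy"]*x[1]+c["cy"]])
def crop(img,x0,y0,w,h,k,name):
    o=cv2.resize(img[y0:y0+h,x0:x0+w,::-1],None,fx=k,fy=k,interpolation=cv2.INTER_CUBIC)
    for i in range(0,w,20): cv2.putText(o,str(x0+i),(i*k,8),0,.3,(255,255,255),1);cv2.line(o,(i*k,10),(i*k,14),(255,255,255),1)
    for i in range(0,h,20): cv2.putText(o,str(y0+i),(0,i*k+4),0,.3,(255,255,255),1)
    return o
E
python3 - <<'E'
from plant import *
from h import *
import pickle
t=read_camera("top");s=read_camera("side");pickle.dump((t,s),open("c0.pkl","wb"))
a=crop(t["image"],120,130,110,100,5,0);b=crop(t["image"],250,95,180,110,4,0)
cv2.imwrite("pics/tb.png",a);cv2.imwrite("pics/tm.png",b)
cv2.imwrite("pics/sb.png",crop(s["image"],190,110,120,90,6,0));cv2.imwrite("pics/sm.png",crop(s["image"],270,165,160,150,4,0))
E
```

```text
(no output)
```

View pics/tb.png

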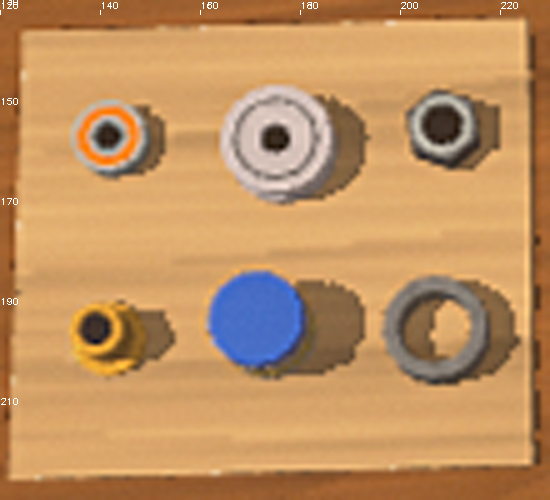

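View pics/tm.png

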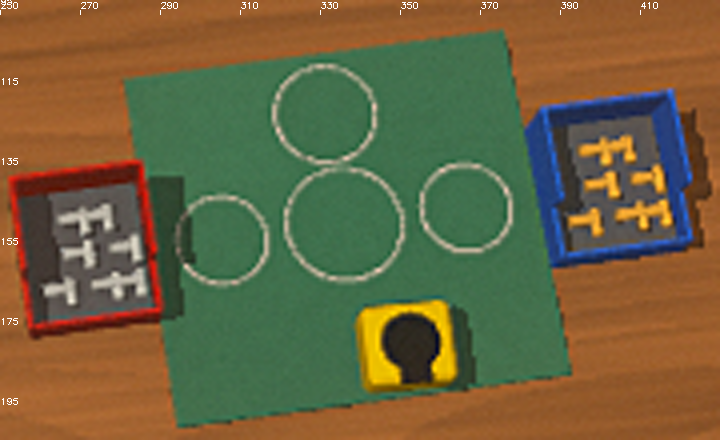

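View pics/sb.png

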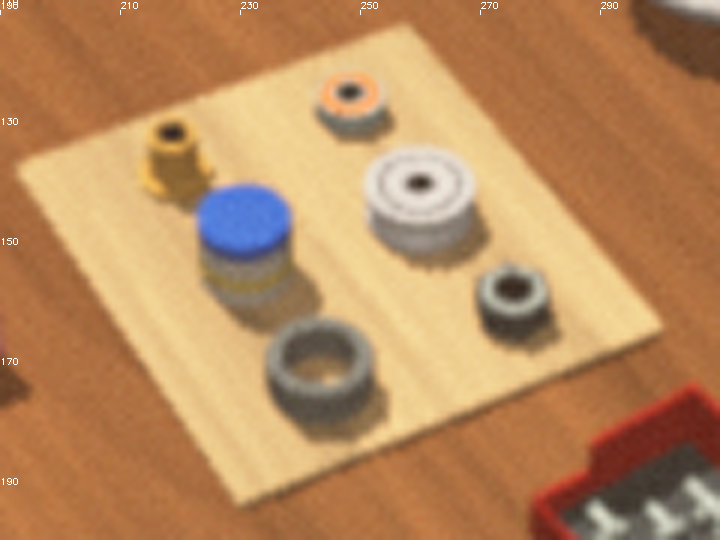

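View pics/sm.png

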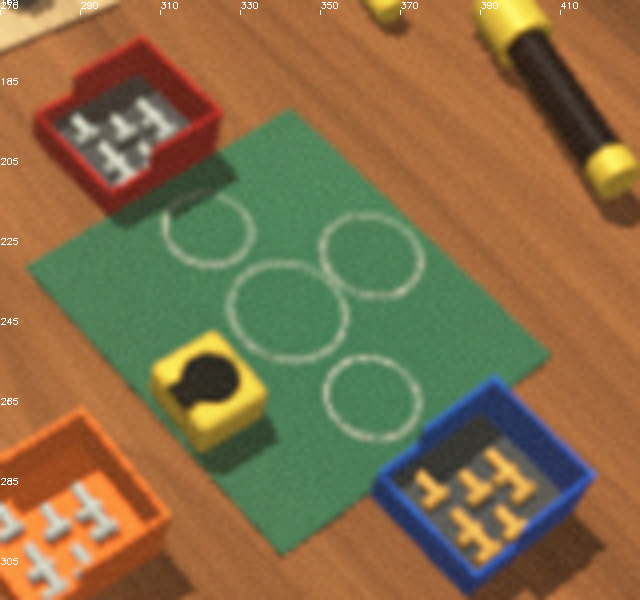

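The crops confirm the parts. The red bin is at the mat's left (+y) end and the blue at its right. Nothing blocks the circles, and the tape measure sits in front of the middle circle.

```bash
python3 - <<'E'
from h import *
import pickle
t,s=pickle.load(open("c0.pkl","rb"))
f=lambda p,k,x,y:((p[0]+.5)/k-.5+x,(p[1]+.5)/k-.5+y)
B=dict(bearing=((108,134),(350,92)),pulley=((277,138),(420,184)),nut=((442,124),(514,286)),bush=((96,328),(173,132)),tin=((256,317),(244,218)),roll=((437,326),(321,360)))
M=dict(mid=((345,224),(288,312)),right=((466,208),(373,398)),left=((224,240),(209,230)),back=((325,114),(372,255)),meas=((407,343),(210,380)))
H=dict(bearing=.019,pulley=.029,nut=.024,bush=.037,tin=.047,roll=.029)
for n,(a,b) in B.items():
    P,e=tri(t,f(a,5,120,130),s,f(b,6,190,110));print(n,P.round(4),round(e,4),atz(t,f(a,5,120,130),H[n]).round(4))
for n,(a,b) in M.items():
    P,e=tri(t,f(a,4,250,95),s,f(b,4,270,165));print(n,P.round(4),round(e,4),atz(t,f(a,4,250,95),.003).round(4))
for p in((125,80),(505,31),(571,375),(178,427)):print(atz(t,f(p,4,250,95),.003).round(4))
E
```

```text
bearing [0.6007 0.2889 0.0204] 0.0023 [0.6001 0.2896 0.019 ]
pulley [0.5869 0.1965 0.03  ] 0.0028 [0.5858 0.1971 0.029 ]
nut [0.587  0.1081 0.0275] 0.0035 [0.5864 0.109  0.024 ]
bush [0.4909 0.2953 0.0396] 0.0035 [0.4898 0.2965 0.037 ]
tin [0.4866 0.2107 0.0461] 0.0024 [0.4852 0.2109 0.047 ]
roll [0.4768 0.1194 0.0257] 0.0023 [0.475  0.1195 0.029 ]
mid [ 0.5703 -0.24    0.0028] 0.0029 [ 0.5689 -0.2393  0.003 ]
right [ 0.5737 -0.3245  0.003 ] 0.0035 [ 0.5721 -0.3237  0.003 ]
left [ 0.567  -0.1558  0.004 ] 0.0032 [ 0.5657 -0.1553  0.003 ]
back [ 0.6505 -0.2365  0.0036] 0.0034 [ 0.6491 -0.2359  0.003 ]
meas [ 0.4774 -0.2646  0.0323] 0.0039 [ 0.4816 -0.2702  0.003 ]
[ 0.6876 -0.1002  0.003 ]
[ 0.6976 -0.3696  0.003 ]
[ 0.4488 -0.3774  0.003 ]
[ 0.4394 -0.1093  0.003 ]
```

All parts and circles are located, and the heights match the text to within 3 mm. Next I move above the board, square up the gripper and look at the nut with the wrist camera.

arm_command([
  [-0.15,-0.09,0,0,0,0],
  [-0.31,-0.18,0,0,0,0],
  [-0.46,-0.27,0,0,0,0],
  [-0.62,-0.36,0,0,0,0],
  [-0.77,-0.453,0,0,0,0],
], fingers=-0.5, force=20)

```text
t: 0.88
tool_pos: [0.2791, 0.4527, 0.4047]
orientation: [0.402, 3.116, -0.0]
force: [-0.5, -0.1, 0.5]
opening: 0.07
gripper_force: 0.0
```

arm_command([
  [-0.15,-0.09,0,0,0,0],
  [-0.31,-0.18,0,0,0,0],
  [-0.46,-0.27,0,0,0,0],
  [-0.62,-0.36,0,0,0,0],
  [-0.77,-0.453,0,0,0,0],
])

```text
t: 1.5
tool_pos: [0.405, 0.3259, 0.4047]
orientation: [0.402, 3.116, 0.0]
force: [0.2, 0.6, -0.1]
opening: 0.0696
gripper_force: 0.0
```

arm_command([
  [-0.18,-0.11,0,0,0,-0.027],
  [-0.36,-0.22,0,0,0,-0.054],
  [-0.55,-0.33,0,0,0,-0.0817],
  [-0.77,-0.453,0,0,0,-0.0817],
  [-0.77,-0.453,0,0,0,-0.0817],
])

```text
t: 2.12
tool_pos: [0.5319, 0.1976, 0.4044]
orientation: [-0.007, -3.142, 0.001]
force: [-0.7, 0.5, 0.2]
opening: 0.0697
gripper_force: 0.0
```

```bash
python3 - <<'E'
from plant import *
from h import *
import pickle
s=read_state();print(s["t"],s["tool_pos"].round(4),s["orientation"].round(3),s["q"].round(3),s["opening"])
c=read_camera("wrist");pickle.dump(c,open("w1.pkl","wb"));cv2.imwrite("pics/w1.png",c["image"][...,::-1])
for P in((.6004,.2893,.019),(.5864,.1968,.029),(.5867,.1086,.024),(.4904,.2960,.037),(.4859,.2108,.047)):print(proj(c,np.array(P)).round(1))
E
```

```text
2.125 [0.5319 0.1976 0.4044] [-7.000e-03 -3.142e+00  1.000e-03] [ 2.660e-01  4.300e-02  1.581e+00 -1.000e-03  1.517e+00 -1.301e+00] 0.06967697243778649
[322.6 226.5]
[253.7 219.7]
[186.7 218.7]
[337.2 145.4]
[265.6 142.4]
```

View pics/w1.png

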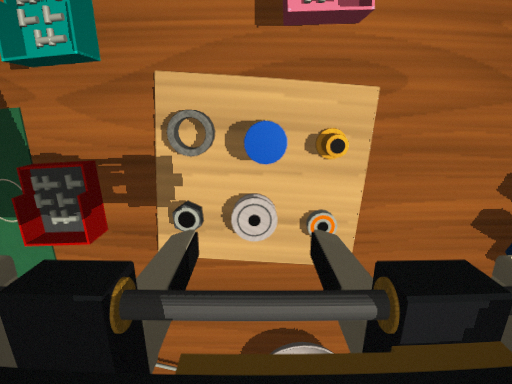

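Wrist view agrees with the estimates to about 1 px: pulley (254,220), nut (187,218), bearing (321,225), tin (266,142), bush (338,145). I grasp the pulley first.

arm_command([
  [-0.13,0,0.1,0,0,0],
  [-0.273,-0.004,0.25,0,0,0],
  [-0.273,-0.004,0.5,0,0,0],
  [-0.273,-0.004,0.75,0,0,0],
  [-0.273,-0.004,0.75,0,0,0],
])

```text
t: 2.8
tool_pos: [0.5817, 0.1998, 0.2497]
orientation: [0.002, -3.132, 0.003]
force: [-0.9, -1.0, 0.5]
opening: 0.0701
gripper_force: 0.0
```

arm_command([
  [0,0,0.1,0,0,0],
  [0,0,0.2,0,0,0],
  [0,0,0.27,0,0,0],
  [0,0,0.307,0,0,0],
  [0,0,0.307,0,0,0],
])

```text
t: 3.42
tool_pos: [0.5846, 0.1992, 0.1927]
orientation: [-0.0, -3.141, 0.0]
force: [0.0, 0.1, 0.2]
opening: 0.0701
gripper_force: 0.0
```

arm_command([
  [0,0,0,0,0,0],
  [0,0,0,0,0,0],
  [0,0,0,0,0,0],
  [0,0,0,0,0,0],
  [0,0,0,0,0,0],
], fingers=1, force=25)

```text
t: 4.05
tool_pos: [0.5851, 0.1993, 0.194]
orientation: [0.0, 3.14, 0.0]
force: [0.1, -2.1, 5.2]
opening: 0.0589
gripper_force: 25.0
```

```bash
python3 - <<'E'
from h import *
import pickle
c=pickle.load(open("w1.pkl","rb"));cv2.imwrite("pics/nut.png",crop(c["image"],160,195,55,45,12,0))
E
```

```text
(no output)
```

View pics/nut.png

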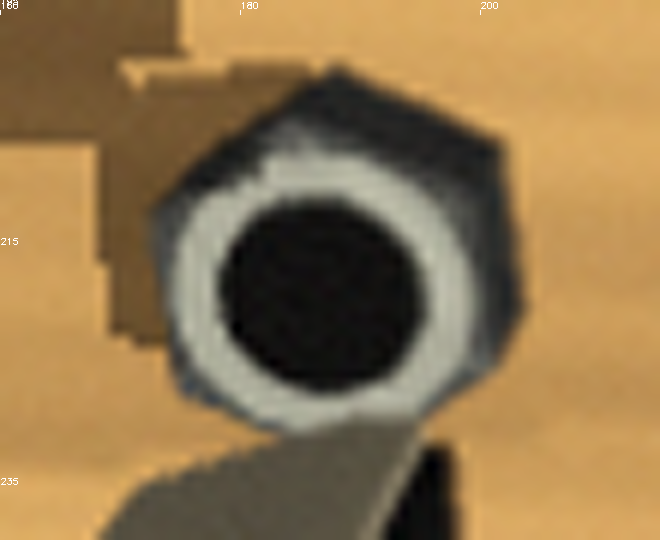

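Pulley gripped (opening 59 mm). The nut's flats face about world ±y, turned about 8°. Carrying the pulley to the mat.

arm_command([
  [0,0,-0.12,0,0,0],
  [0,0,-0.3,0,0,0],
  [0,-0.12,-0.45,0,0,0],
  [0,-0.32,-0.45,0,0,0],
  [0,-0.55,-0.45,0,0,0],
])

```text
t: 4.68
tool_pos: [0.5844, 0.0889, 0.2832]
orientation: [0.002, -3.141, -0.001]
force: [0.9, -0.1, -2.1]
opening: 0.0585
gripper_force: 25.0
```

arm_command([
  [0,-0.2,0,0,0,0],
  [0,-0.4,0,0,0,0],
  [0,-0.6,0,0,0,0],
  [0.04,-0.8,0,0,0,0],
  [0.08,-1.0,0,0,0,0],
])

```text
t: 5.3
tool_pos: [0.5681, -0.1117, 0.2824]
orientation: [-0.0, -3.14, -0.001]
force: [-0.0, 0.1, -2.6]
opening: 0.059
gripper_force: 25.0
```

arm_command([
  [0,-0.22,0,0,0,0],
  [0,-0.44,0,0,0,0],
  [0,-0.58,0,0,0,0],
  [0,-0.645,0,0,0,0],
  [0,-0.645,0,0,0,0],
])

```text
t: 5.92
tool_pos: [0.5685, -0.2398, 0.2827]
orientation: [-0.002, -3.141, -0.001]
force: [0.7, 0.6, -1.6]
opening: 0.0588
gripper_force: 25.0
```

arm_command([
  [0,0,0.05,0,0,0],
  [0,0,0.12,0,0,0],
  [0,0,0.22,0,0,0],
  [0,0,0.32,0,0,0],
  [0,0,0.32,0,0,0],
])

```text
t: 6.55
tool_pos: [0.5674, -0.2389, 0.2158]
orientation: [-0.0, -3.137, -0.004]
force: [-1.2, -0.4, -1.9]
opening: 0.0591
gripper_force: 25.0
```

arm_command([
  [-0.003,0,0.03,0,0,0],
  [-0.005,0,0.06,0,0,0],
  [-0.005,0,0.09,0,0,0],
  [-0.005,0,0.12,0,0,0],
  [-0.005,0,0.12,0,0,0],
])

```text
t: 7.18
tool_pos: [0.5694, -0.2395, 0.1946]
orientation: [-0.0, -3.14, -0.001]
force: [0.1, 0.5, -2.7]
opening: 0.0588
gripper_force: 25.0
```

arm_command([
  [0,0,0,0,0,0],
  [0,0,0,0,0,0],
  [0,0,0,0,0,0],
  [0,0,0,0,0,0],
  [0,0,0,0,0,0],
], fingers=-0.5)

```text
t: 7.8
tool_pos: [0.5698, -0.2397, 0.1954]
orientation: [0.0, 3.141, -0.0]
force: [1.4, 0.2, -0.4]
opening: 0.0696
gripper_force: 0.0
```

arm_command([
  [0,0,-0.1,0,0,0],
  [0,0,-0.25,0,0,0],
  [0,0,-0.5,0,0,0],
  [0,0,-0.75,0,0,0],
  [0,0,-0.75,0,0,0],
])

```text
t: 8.43
tool_pos: [0.5713, -0.2405, 0.3533]
orientation: [0.0, 3.131, -0.008]
force: [-0.2, -0.0, 0.3]
opening: 0.0696
gripper_force: 0.0
```

```bash
python3 - <<'E'
from plant import *
from h import *
s=read_state();print(s["t"],s["tool_pos"].round(4),s["orientation"].round(3))
c=read_camera("wrist");cv2.imwrite("pics/w2.png",c["image"][...,::-1])
for P in((.5697,-.2397,.027),(.5703-.039,-.2397,.003),(.5703+.039,-.2397,.003),(.57,-.2397-.039,.003),(.57,-.2397+.039,.003)):print(proj(c,np.array(P)).round(1))
E
```

```text
8.425 [ 0.5713 -0.2405  0.3533] [ 0.     3.131 -0.008]
[256.3 183.7]
[256.3 145.2]
[256.2 211. ]
[222.5 178.9]
[290. 179.]
```

View pics/w2.png

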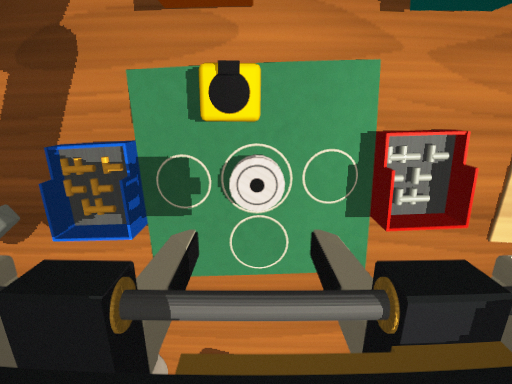

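Pulley centre is at (257,184), against (256,184) expected, so it is well centred. Next, the bearing.

arm_command([
  [-0.03,0.15,0,0,0,0],
  [-0.06,0.33,0,0,0,0],
  [-0.09,0.51,0,0,0,0],
  [-0.12,0.7,0,0,0,0],
  [-0.15,0.883,0,0,0,0],
])

```text
t: 9.1
tool_pos: [0.5993, -0.0617, 0.3441]
orientation: [-0.0, -3.139, -0.001]
force: [-0.5, 0.5, 0.4]
opening: 0.0698
gripper_force: 0.0
```

arm_command([
  [0,0.18,0,0,0,0],
  [0,0.36,0,0,0,0],
  [0,0.54,0,0,0,0],
  [0,0.72,0,0,0,0],
  [0,0.883,0,0,0,0],
])

```text
t: 9.72
tool_pos: [0.5991, 0.1148, 0.344]
orientation: [0.0, -3.139, 0.0]
force: [0.0, 0.4, 1.3]
opening: 0.0701
gripper_force: 0.0
```

arm_command([
  [0,0.2,0.05,0,0,0],
  [0,0.4,0.15,0,0,0],
  [0,0.65,0.3,0,0,0],
  [0,0.883,0.5,0,0,0],
  [0,0.883,0.5,0,0,0],
])

```text
t: 10.35
tool_pos: [0.5965, 0.2923, 0.2386]
orientation: [0.006, -3.132, 0.005]
force: [-0.2, -0.7, 0.0]
opening: 0.0699
gripper_force: 0.0
```

arm_command([
  [0,0,0,0,0,0],
  [0,0,0,0,0,0],
  [0,0,0,0,0,0],
  [0,0,0,0,0,0],
  [0,0,0,0,0,0],
])

```text
t: 10.98
tool_pos: [0.6, 0.2898, 0.2458]
orientation: [0.001, 3.141, 0.0]
force: [-0.2, -0.2, -0.4]
opening: 0.0697
gripper_force: 0.0
```

arm_command([
  [0,0,0.08,0,0,0],
  [0,0,0.17,0,0,0],
  [0,0,0.23,0,0,0],
  [0,0,0.264,0,0,0],
  [0,0,0.264,0,0,0],
])

```text
t: 11.6
tool_pos: [0.5997, 0.2901, 0.1922]
orientation: [-0.0, -3.141, 0.0]
force: [-0.3, 0.3, 0.1]
opening: 0.0696
gripper_force: 0.0
```

arm_command([
  [0,0,0,0,0,0],
  [0,0,0,0,0,0],
  [0,0,0,0,0,0],
  [0,0,0,0,0,0],
  [0,0,0,0,0,0],
], fingers=1, force=20)

```text
t: 12.22
tool_pos: [0.5998, 0.2901, 0.1926]
orientation: [0.0, 3.142, -0.0]
force: [0.7, -0.2, 0.1]
opening: 0.0393
gripper_force: 20.0
```

arm_command([
  [0,0,-0.1,0,0,0],
  [0,0,-0.25,0,0,0],
  [0,0,-0.4,0,0,0],
  [0,0,-0.5,0,0,0],
  [0,0,-0.5,0,0,0],
])

```text
t: 12.85
tool_pos: [0.6006, 0.2904, 0.2956]
orientation: [0.0, 3.137, 0.003]
force: [0.7, 0.0, -0.6]
opening: 0.0396
gripper_force: 20.0
```

arm_command([
  [0.03,-0.15,0,0,0,0],
  [0.06,-0.33,0,0,0,0],
  [0.09,-0.51,0,0,0,0],
  [0.12,-0.7,0,0,0,0],
  [0.15,-0.883,0,0,0,0],
])

```text
t: 13.48
tool_pos: [0.5689, 0.1122, 0.2908]
orientation: [-0.0, -3.139, 0.001]
force: [0.4, -0.9, -1.2]
opening: 0.0393
gripper_force: 20.0
```

arm_command([
  [0,-0.18,0,0,0,0],
  [0,-0.36,0,0,0,0],
  [0,-0.54,0,0,0,0],
  [0,-0.72,0,0,0,0],
  [0,-0.883,0,0,0,0],
])

```text
t: 14.1
tool_pos: [0.5691, -0.0643, 0.2909]
orientation: [-0.001, -3.139, -0.001]
force: [0.1, 0.3, -0.8]
opening: 0.0392
gripper_force: 20.0
```

arm_command([
  [0,-0.2,0,0,0,0],
  [0,-0.45,0,0,0,0],
  [0,-0.7,0,0,0,0],
  [0,-0.883,0,0,0,0],
  [0,-0.883,0,0,0,0],
])

```text
t: 14.72
tool_pos: [0.5688, -0.2421, 0.2908]
orientation: [-0.006, -3.139, -0.001]
force: [-0.2, 0.6, -0.2]
opening: 0.0392
gripper_force: 20.0
```

arm_command([
  [0,0,0.05,0,0,0],
  [0,0,0.12,0,0,0],
  [0,0,0.2,0,0,0],
  [0,0,0.25,0,0,0],
  [0,0,0.25,0,0,0],
])

```text
t: 15.35
tool_pos: [0.5693, -0.2391, 0.2409]
orientation: [0.001, -3.139, -0.002]
force: [-0.5, 0.5, -0.8]
opening: 0.0394
gripper_force: 20.0
```

arm_command([
  [0,0,0.04,0,0,0],
  [0,0,0.08,0,0,0],
  [0,0,0.11,0,0,0],
  [0,0,0.132,0,0,0],
  [0,0,0.132,0,0,0],
])

```text
t: 15.98
tool_pos: [0.5695, -0.2396, 0.2156]
orientation: [-0.0, -3.141, -0.001]
force: [0.0, 0.2, -0.4]
opening: 0.0394
gripper_force: 20.0
```

arm_command([
  [0,0,0,0,0,0],
  [0,0,0,0,0,0],
  [0,0,0,0,0,0],
  [0,0,0,0,0,0],
  [0,0,0,0,0,0],
], fingers=-0.5)

```text
t: 16.6
tool_pos: [0.5697, -0.2397, 0.2162]
orientation: [0.0, 3.142, -0.0]
force: [0.5, -0.3, -0.7]
opening: 0.0697
gripper_force: 0.0
```

arm_command([
  [0,0,-0.1,0,0,0],
  [0,0,-0.25,0,0,0],
  [0,0,-0.5,0,0,0],
  [0,0,-0.64,0,0,0],
  [0,0,-0.64,0,0,0],
])

```text
t: 17.23
tool_pos: [0.5707, -0.2402, 0.3493]
orientation: [0.0, 3.135, -0.006]
force: [0.3, -0.2, -1.1]
opening: 0.0695
gripper_force: 0.0
```

```bash
python3 - <<'E'
from plant import *
from h import *
s=read_state();print(s["t"],s["tool_pos"].round(4),s["orientation"].round(3))
c=read_camera("wrist")
p=proj(c,np.array([.570,-.240,.041]));print(p);cv2.imwrite("pics/w3.png",crop(c["image"],205,135,100,90,6,0))
E
```

```text
17.225 [ 0.5707 -0.2402  0.3493] [ 0.     3.135 -0.006]
[255.21119747 189.73669227]
```

View pics/w3.png

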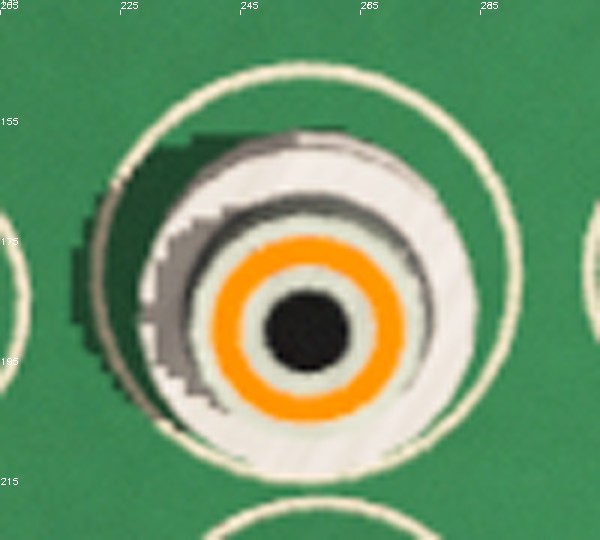

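Bearing is concentric on the pulley, at (256,190) against (255,190) expected. Next, the nut.

arm_command([
  [-0.02,0.15,0,0,0,0],
  [-0.04,0.33,0,0,0,0],
  [-0.06,0.51,0,0,0,0],
  [-0.085,0.7,0,0,0,0],
  [-0.085,0.87,0,0,0,0],
])

```text
t: 17.9
tool_pos: [0.5863, -0.0642, 0.3424]
orientation: [0.0, -3.139, -0.001]
force: [-0.3, -0.4, -0.6]
opening: 0.0698
gripper_force: 0.0
```

arm_command([
  [0,0.2,0.05,0,0,-0.01],
  [0,0.4,0.15,0,0,-0.03],
  [0,0.65,0.3,0,0,-0.0445],
  [0,0.87,0.49,0,0,-0.0445],
  [0,0.87,0.49,0,0,-0.0445],
])

```text
t: 18.52
tool_pos: [0.5837, 0.1109, 0.2404]
orientation: [0.224, -3.124, -0.001]
force: [0.0, -0.1, -0.0]
opening: 0.0696
gripper_force: 0.0
```

arm_command([
  [0,0,0,0,0,0],
  [0,0,0,0,0,0],
  [0,0,0,0,0,0],
  [0,0,0,0,0,0],
  [0,0,0,0,0,0],
])

```text
t: 19.15
tool_pos: [0.5869, 0.108, 0.2465]
orientation: [-0.218, 3.134, -0.0]
force: [-0.2, -0.6, 0.5]
opening: 0.07
gripper_force: 0.0
```

arm_command([
  [0,0,0.08,0,0,0],
  [0,0,0.17,0,0,0],
  [0,0,0.23,0,0,0],
  [0,0,0.268,0,0,0],
  [0,0,0.268,0,0,0],
])

```text
t: 19.77
tool_pos: [0.5867, 0.1083, 0.1921]
orientation: [0.219, -3.133, 0.0]
force: [-0.3, 0.0, -0.4]
opening: 0.0697
gripper_force: 0.0
```

arm_command([
  [0,0,0,0,0,0],
  [0,0,0,0,0,0],
  [0,0,0,0,0,0],
  [0,0,0,0,0,0],
  [0,0,0,0,0,0],
], fingers=1, force=25)

```text
t: 20.4
tool_pos: [0.5868, 0.1083, 0.1926]
orientation: [-0.219, 3.134, -0.0]
force: [0.4, 0.2, -0.6]
opening: 0.0361
gripper_force: 24.6
```

arm_command([
  [0,0,-0.1,0,0,0],
  [0,0,-0.25,0,0,0.015],
  [0,0,-0.4,0,0,0.03],
  [0,0,-0.5,0,0,0.0445],
  [0,0,-0.5,0,0,0.0445],
])

```text
t: 21.02
tool_pos: [0.5878, 0.1084, 0.2961]
orientation: [-0.0, 3.136, 0.001]
force: [-0.4, -0.3, -1.0]
opening: 0.036
gripper_force: 24.6
```

arm_command([
  [0.02,-0.1,0,0,0,0],
  [0.04,-0.22,0,0,0,0],
  [0.06,-0.36,0,0,0,0],
  [0.08,-0.5,0,0,0,0],
  [0.1025,-0.66,0,0,0,0],
])

```text
t: 21.65
tool_pos: [0.5651, -0.0254, 0.291]
orientation: [0.001, -3.139, -0.0]
force: [0.1, -0.2, -0.3]
opening: 0.0365
gripper_force: 24.6
```

arm_command([
  [0,-0.18,0,0,0,0],
  [0,-0.36,0,0,0,0],
  [0,-0.54,0,0,0,0],
  [0,-0.66,0,0,0,0],
  [0,-0.66,0,0,0,0],
])

```text
t: 22.28
tool_pos: [0.565, -0.158, 0.2911]
orientation: [-0.004, -3.139, -0.001]
force: [1.0, 0.3, -0.2]
opening: 0.0362
gripper_force: 24.6
```

arm_command([
  [0,0,0.05,0,0,0],
  [0,0,0.15,0,0,0],
  [0,0,0.25,0,0,0],
  [0,0,0.35,0,0,0],
  [0,0,0.4,0,0,0],
])

```text
t: 22.9
tool_pos: [0.5655, -0.1551, 0.21]
orientation: [0.001, -3.139, -0.002]
force: [-0.4, 0.2, 0.1]
opening: 0.0363
gripper_force: 24.6
```

arm_command([
  [0,0,0.03,0,0,0],
  [0,0,0.06,0,0,0],
  [0,0,0.09,0,0,0],
  [0,0,0.105,0,0,0],
  [0,0,0.105,0,0,0],
])

```text
t: 23.52
tool_pos: [0.5662, -0.1557, 0.1915]
orientation: [-0.0, -3.141, -0.0]
force: [0.3, -0.2, -0.9]
opening: 0.0364
gripper_force: 24.6
```

arm_command([
  [0,0,0,0,0,0],
  [0,0,0,0,0,0],
  [0,0,0,0,0,0],
  [0,0,0,0,0,0],
  [0,0,0,0,0,0],
], fingers=-0.05)

```text
t: 24.15
tool_pos: [0.5662, -0.1557, 0.1916]
orientation: [0.0, 3.142, 0.0]
force: [-0.4, 0.1, -0.6]
opening: 0.0487
gripper_force: 0.0
```

arm_command([
  [0,0,-0.1,0,0,0],
  [0,0,-0.25,0,0,0],
  [0,0,-0.5,0,0,0],
  [0,0,-0.7,0,0,0],
  [0,0,-0.76,0,0,0],
])

```text
t: 24.78
tool_pos: [0.5672, -0.156, 0.3488]
orientation: [0.0, 3.135, -0.004]
force: [1.1, -0.1, -0.5]
opening: 0.0487
gripper_force: 0.0
```

arm_command([
  [0.08,0.12,0,0,0,0],
  [0.16,0.28,0,0,0,0],
  [0.24,0.44,0,0,0,0],
  [0.32,0.6,0,0,0,0],
  [0.379,0.753,0,0,0,0],
], fingers=-0.3)

```text
t: 25.4
tool_pos: [0.4894, -0.0041, 0.3431]
orientation: [-0.0, -3.141, -0.0]
force: [0.6, -0.5, 0.7]
opening: 0.0602
gripper_force: 0.0
```

arm_command([
  [0,0.15,0,0,0,0],
  [0,0.3,0,0,0,0],
  [0,0.45,0,0,0,0],
  [0,0.6,0,0,0,0],
  [0,0.753,0,0,0,0],
])

```text
t: 26.02
tool_pos: [0.49, 0.1464, 0.3431]
orientation: [-0.0, -3.141, 0.0]
force: [0.8, 0.3, 1.2]
opening: 0.0605
gripper_force: 0.0
```

arm_command([
  [0,0.2,0.05,0,0,0],
  [0,0.4,0.15,0,0,0],
  [0,0.6,0.3,0,0,0],
  [0,0.753,0.448,0,0,0],
  [0,0.753,0.448,0,0,0],
])

```text
t: 26.65
tool_pos: [0.4885, 0.2971, 0.2503]
orientation: [0.004, -3.136, 0.004]
force: [-0.7, -0.8, -0.2]
opening: 0.0605
gripper_force: 0.0
```

arm_command([
  [0,0,0,0,0,0],
  [0,0,0,0,0,0],
  [0,0,0,0,0,0],
  [0,0,0,0,0,0],
  [0,0,0,0,0,0],
])

```text
t: 27.28
tool_pos: [0.4906, 0.2959, 0.2542]
orientation: [0.001, 3.141, 0.0]
force: [0.3, -0.8, 0.3]
opening: 0.0601
gripper_force: 0.0
```

arm_command([
  [0,0,0.08,0,0,0],
  [0,0,0.17,0,0,0],
  [0,0,0.23,0,0,0],
  [0,0,0.27,0,0,0],
  [0,0,0.27,0,0,0],
])

```text
t: 27.9
tool_pos: [0.4901, 0.296, 0.1989]
orientation: [-0.0, -3.14, 0.001]
force: [-0.2, -0.1, 0.1]
opening: 0.0608
gripper_force: 0.0
```

arm_command([
  [0,0,0,0,0,0],
  [0,0,0,0,0,0],
  [0,0,0,0,0,0],
  [0,0,0,0,0,0],
  [0,0,0,0,0,0],
], fingers=1, force=20)

```text
t: 28.52
tool_pos: [0.4906, 0.2961, 0.2003]
orientation: [0.0, 3.141, 0.0]
force: [0.3, -0.5, 2.5]
opening: 0.0277
gripper_force: 20.0
```

arm_command([
  [0,0,-0.1,0,0,0],
  [0,0,-0.25,0,0,0],
  [0,0,-0.4,0,0,0],
  [0,0,-0.5,0,0,0],
  [0,0,-0.5,0,0,0],
])

```text
t: 29.15
tool_pos: [0.4912, 0.2965, 0.3024]
orientation: [0.0, 3.138, 0.003]
force: [-0.5, 0.5, -0.9]
opening: 0.0274
gripper_force: 20.0
```

arm_command([
  [-0.06,-0.12,0,0,0,0],
  [-0.12,-0.28,0,0,0,0],
  [-0.18,-0.44,0,0,0,0],
  [-0.24,-0.6,0,0,0,0],
  [-0.3,-0.775,0,0,0,0],
])

```text
t: 29.78
tool_pos: [0.5502, 0.1401, 0.2982]
orientation: [0.0, -3.139, 0.0]
force: [0.9, -0.9, -1.9]
opening: 0.0277
gripper_force: 20.0
```

arm_command([
  [-0.02,-0.16,0,0,0,0],
  [-0.04,-0.31,0,0,0,0],
  [-0.06,-0.47,0,0,0,0],
  [-0.09,-0.62,0,0,0,0],
  [-0.112,-0.775,0,0,0,0],
])

```text
t: 30.4
tool_pos: [0.5724, -0.0148, 0.2982]
orientation: [-0.0, -3.139, -0.001]
force: [0.5, 0.6, -1.5]
opening: 0.0277
gripper_force: 20.0
```

arm_command([
  [0,-0.16,0,0,0,0],
  [0,-0.31,0,0,0,0],
  [0,-0.47,0,0,0,0],
  [0,-0.62,0,0,0,0],
  [0,-0.775,0,0,0,0],
])

```text
t: 31.02
tool_pos: [0.5722, -0.1697, 0.2981]
orientation: [-0.0, -3.139, -0.002]
force: [0.8, -0.1, -1.8]
opening: 0.0276
gripper_force: 20.0
```

arm_command([
  [0,-0.2,0,0,0,0],
  [0,-0.4,0,0,0,0],
  [0,-0.6,0,0,0,0],
  [0,-0.775,0,0,0,0],
  [0,-0.775,0,0,0,0],
])

```text
t: 31.65
tool_pos: [0.5718, -0.3261, 0.2979]
orientation: [-0.005, -3.139, -0.001]
force: [-0.2, 0.9, -1.7]
opening: 0.0273
gripper_force: 20.0
```

arm_command([
  [0,0,0.05,0,0,0],
  [0,0,0.15,0,0,0],
  [0,0,0.25,0,0,0],
  [0,0,0.35,0,0,0],
  [0,0,0.4,0,0,0],
])

```text
t: 32.28
tool_pos: [0.5722, -0.3232, 0.2173]
orientation: [0.0, -3.139, -0.003]
force: [0.2, -0.1, -1.3]
opening: 0.0279
gripper_force: 20.0
```

arm_command([
  [0,0,0.03,0,0,0],
  [0,0,0.06,0,0,0],
  [0,0,0.09,0,0,0],
  [0,0,0.104,0,0,0],
  [0,0,0.104,0,0,0],
])

```text
t: 32.9
tool_pos: [0.5728, -0.3239, 0.1991]
orientation: [-0.0, -3.141, -0.0]
force: [-1.2, 0.8, -1.1]
opening: 0.0274
gripper_force: 20.0
```

arm_command([
  [0,0,0,0,0,0],
  [0,0,0,0,0,0],
  [0,0,0,0,0,0],
  [0,0,0,0,0,0],
  [0,0,0,0,0,0],
], fingers=0.1)

```text
t: 33.52
tool_pos: [0.5728, -0.3239, 0.1992]
orientation: [0.0, 3.142, -0.0]
force: [0.8, -0.1, -0.7]
opening: 0.0415
gripper_force: 0.0
```

arm_command([
  [0,0,-0.1,0,0,0],
  [0,0,-0.25,0,0,0],
  [0,0,-0.5,0,0,0],
  [0,0,-0.7,0,0,0],
  [0,0,-0.72,0,0,0],
])

```text
t: 34.15
tool_pos: [0.5739, -0.3246, 0.3499]
orientation: [0.0, 3.134, -0.008]
force: [1.1, 0.2, 0.0]
opening: 0.0419
gripper_force: 0.0
```

arm_command([
  [0.08,0.15,0,0,0,0],
  [0.16,0.33,0,0,0,0],
  [0.24,0.51,0,0,0,0],
  [0.32,0.7,0,0,0,0],
  [0.4,0.891,0,0,0,0],
], fingers=-0.35)

```text
t: 34.78
tool_pos: [0.4919, -0.1445, 0.3429]
orientation: [-0.001, -3.141, -0.001]
force: [0.3, 0.1, 0.7]
opening: 0.063
gripper_force: 0.0
```

arm_command([
  [0.0345,0.18,0,0,0,0],
  [0.0345,0.36,0,0,0,0],
  [0.0345,0.54,0,0,0,0],
  [0.0345,0.72,0,0,0,0],
  [0.0345,0.891,0,0,0,0],
])

```text
t: 35.4
tool_pos: [0.4855, 0.0337, 0.343]
orientation: [-0.0, -3.141, -0.0]
force: [-0.8, -0.8, -0.3]
opening: 0.0628
gripper_force: 0.0
```

arm_command([
  [0,0.2,0,0,0,0],
  [0,0.42,0.05,0,0,0],
  [0,0.67,0.2,0,0,0],
  [0,0.891,0.416,0,0,0],
  [0,0.891,0.416,0,0,0],
])

```text
t: 36.02
tool_pos: [0.4833, 0.2126, 0.2553]
orientation: [0.005, -3.134, 0.003]
force: [-0.7, -1.0, -0.1]
opening: 0.0626
gripper_force: 0.0
```

arm_command([
  [0,0,0,0,0,0],
  [0,0,0,0,0,0],
  [0,0,0,0,0,0],
  [0,0,0,0,0,0],
  [0,0,0,0,0,0],
])

```text
t: 36.65
tool_pos: [0.4862, 0.2104, 0.2603]
orientation: [0.001, 3.141, 0.0]
force: [0.1, -0.0, 0.1]
opening: 0.0626
gripper_force: 0.0
```

arm_command([
  [0,0,0.08,0,0,0],
  [0,0,0.17,0,0,0],
  [0,0,0.25,0,0,0],
  [0,0,0.3,0,0,0],
  [0,0,0.3,0,0,0],
])

```text
t: 37.28
tool_pos: [0.4854, 0.2105, 0.1985]
orientation: [-0.0, -3.139, 0.001]
force: [0.1, -0.7, -0.1]
opening: 0.063
gripper_force: 0.0
```

arm_command([
  [0,0,0,0,0,0],
  [0,0,0,0,0,0],
  [0,0,0,0,0,0],
  [0,0,0,0,0,0],
  [0,0,0,0,0,0],
], fingers=1, force=15)

```text
t: 37.9
tool_pos: [0.4864, 0.2108, 0.2007]
orientation: [0.0, 3.14, 0.001]
force: [-0.3, 0.4, 5.8]
opening: 0.0504
gripper_force: 15.0
```

arm_command([
  [0,0,-0.1,0,0,0],
  [0,0,-0.25,0,0,0],
  [0,0,-0.4,0,0,0],
  [0,0,-0.55,0,0,0],
  [0,0,-0.6,0,0,0],
])

```text
t: 38.52
tool_pos: [0.4864, 0.2109, 0.3215]
orientation: [0.0, 3.139, 0.001]
force: [-0.0, -0.5, -0.7]
opening: 0.0499
gripper_force: 15.0
```

arm_command([
  [-0.1,-0.12,0,0,0,0],
  [-0.2,-0.28,0,0,0,0],
  [-0.3,-0.44,0,0,0,0],
  [-0.4,-0.6,0,0,0,0],
  [-0.45,-0.745,0,0,0,0],
])

```text
t: 39.15
tool_pos: [0.5762, 0.0604, 0.3181]
orientation: [-0.001, -3.139, 0.0]
force: [-0.3, 0.3, -1.8]
opening: 0.05
gripper_force: 15.0
```

arm_command([
  [-0.07,-0.15,0,0,0,0],
  [-0.14,-0.3,0,0,0,0],
  [-0.21,-0.45,0,0,0,0],
  [-0.28,-0.6,0,0,0,0],
  [-0.369,-0.745,0,0,0,0],
])

```text
t: 39.78
tool_pos: [0.6496, -0.0883, 0.3179]
orientation: [-0.0, -3.139, -0.001]
force: [0.5, 0.3, -1.2]
opening: 0.0497
gripper_force: 15.0
```

arm_command([
  [0,-0.2,0,0,0,0],
  [0,-0.4,0,0,0,0],
  [0,-0.6,0,0,0,0],
  [0,-0.745,0,0,0,0],
  [0,-0.745,0,0,0,0],
])

```text
t: 40.4
tool_pos: [0.6489, -0.2384, 0.3178]
orientation: [-0.005, -3.139, -0.001]
force: [-0.6, -0.3, -1.5]
opening: 0.0499
gripper_force: 15.0
```

arm_command([
  [0,0,0.05,0,0,0],
  [0,0,0.18,0,0,0],
  [0,0,0.3,0,0,0],
  [0,0,0.43,0,0,0],
  [0,0,0.48,0,0,0],
])

```text
t: 41.02
tool_pos: [0.6488, -0.2344, 0.2205]
orientation: [0.002, -3.137, -0.004]
force: [0.1, 0.2, -1.8]
opening: 0.0495
gripper_force: 15.0
```

arm_command([
  [0,0,0.03,0,0,0],
  [0,0,0.06,0,0,0],
  [0,0,0.09,0,0,0],
  [0,0,0.12,0,0,0],
  [0,0,0.12,0,0,0],
])

```text
t: 41.65
tool_pos: [0.6495, -0.2363, 0.1993]
orientation: [-0.0, -3.141, -0.001]
force: [-0.7, 0.3, -1.5]
opening: 0.0498
gripper_force: 15.0
```

arm_command([
  [0,0,0,0,0,0],
  [0,0,0,0,0,0],
  [0,0,0,0,0,0],
  [0,0,0,0,0,0],
  [0,0,0,0,0,0],
], fingers=-0.2)

```text
t: 42.28
tool_pos: [0.6498, -0.2363, 0.2]
orientation: [0.0, 3.141, -0.0]
force: [0.5, 0.3, 0.2]
opening: 0.0556
gripper_force: 0.0
```

arm_command([
  [0,0,-0.1,0,0,0],
  [0,0,-0.25,0,0,0],
  [0,0,-0.5,0,0,0],
  [0,0,-0.75,0,0,0],
  [0,0,-0.9,0,0,0],
])

```text
t: 42.9
tool_pos: [0.6501, -0.2364, 0.3858]
orientation: [0.0, 3.136, -0.004]
force: [0.5, -0.2, -1.3]
opening: 0.0563
gripper_force: 0.0
```

arm_command([
  [0.2,0.15,0,0,0,0],
  [0.4,0.35,0,0,0,0],
  [0.6,0.6,0,0,0,0],
  [0.8,0.85,0,0,0,0],
  [1,1,0,0,0,0],
])

```text
t: 43.52
tool_pos: [0.4484, -0.0346, 0.3815]
orientation: [-0.001, 3.139, -0.0]
force: [-0.5, 0.7, 1.5]
opening: 0.0558
gripper_force: 0.0
```

arm_command([
  [0,0.2,0,0,0,0],
  [0,0.4,0,0,0,0],
  [0,0.6,0,0,0,0],
  [0,0.8,0,0,0,0],
  [0,1,0,0,0,0],
])

```text
t: 44.15
tool_pos: [0.4496, 0.165, 0.3818]
orientation: [0.0, 3.139, 0.001]
force: [0.5, -0.2, -0.1]
opening: 0.0556
gripper_force: 0.0
```

```bash
python3 - <<'E'
from plant import *
from h import *
t=read_camera("top");im=t["image"].copy()
cv2.imwrite("pics/end.png",crop(im,250,90,180,120,4,0))
for n,P in dict(bearing=(.5697,-.2397,.041),tin=(.6498,-.2362,.045),nut=(.5663,-.1555,.022),bush=(.573,-.324,.035)).items():
    u=proj(t,np.array(P));print(n,((u-[250,90]+.5)*4-.5).round(1))
E
```

```text
bearing [354.3 226.5]
tin [334.4 111.5]
nut [226.8 251.3]
bush [476.7 212.6]
```

View pics/end.png

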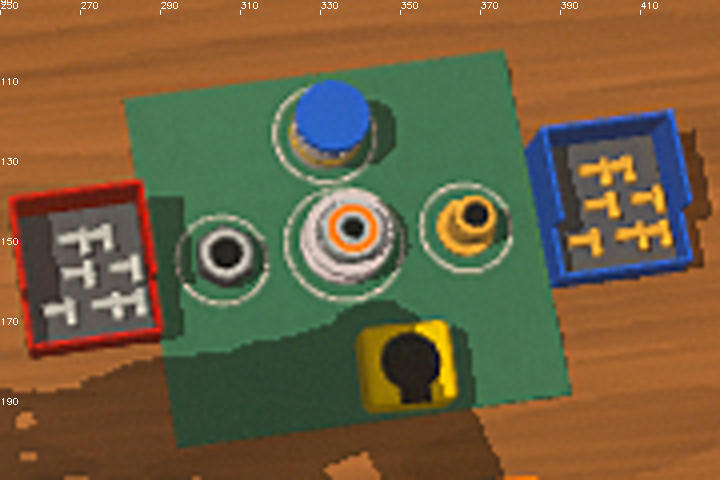

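Everything stands in its circle. The part tops in the crop are within 2 crop px (about 1 mm) of the predicted positions: bearing (353,227), tin (333,114), nut (226,252), bush (476,213). The tape measure has not moved.

```bash
python3 -c "
from plant import *
print(close_job())"
```

```text
the job is handed in; nothing more can be done
None
```

The pulley kit is laid out and the job is handed in: a final top view showed every part upright within about 1 mm of its intended spot, the gripper is open, and the tape measure has not moved; I did not re-check the tape roll in that last view, but nothing went near it.

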